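# Hook the tray of rings out from under the riser shelf

### The arm

A 6-joint arm with a two-finger parallel gripper is mounted at the origin on the work surface. World frame = base frame: x ahead of the robot, y to its left, z up, the work surface at z = 0. Lengths are in m, angles in rad, forces in N, time in s.
With the tool pointing down it reaches from about 0.275 to 0.75 m from the base axis. Payload 10.2 kg.
Tool frame: the origin (TCP) lies midway between the tips of the shut fingers; the grasp point (between the pads) lies robot.tcp_to_grasp behind it (robot.tcp_to_grasp is the distance from the TCP to the grasp point, in m); z points along the fingers, y is the direction in which the jaws open and shut (so a half turn about z gives the same grasp; the last joint's range is limited). The gripper opens to 88 mm and grips with 3 to 60 N. Pads are 18 mm wide; open, the fingers measure 123 mm over their backs; the gripper's body (75 mm by 187 mm) begins 45 mm behind the grasp point.
Start: joints at [1.078, 0.313, 1.498, -0, 1.331, -0.223], TCP at [0.14, 0.506, 0.239] pointing down, gripper open.
Joint ranges: [-2.94, 2.94], [-0.97, 2.17], [0.19, 2.56], [-1.23, 4.37], [0.02, 3.11], [-2.88, 2.88]. Speed limits (rad/s): [2.39, 2.39, 3.01, 3.14, 3.14, 3.14].

### API

Orientations are given as a unit quaternion [x, y, z, w].
In Python, from rig import robot gives the robot as it stands.
- The arm moves only by the tool carry_out, never from a script. Its argument "moves" is a list of rows, each a list of 3 entries, a list of its own where there are three numbers: the turn, a rotation vector about the tool's x, y, z in rad, then the shift along the tool's x, y, z in m, then the closure, from 0 (fully open) to 1 (shut). A call has 1 to 5 rows; each row is the pose to reach, as a shift and turn from the pose commanded when the call began, along the tool's axes at that moment; what a row does not reach only later rows make up. A row lasts 1/12 s, in which the tool goes at most 41.7 mm and 7.16 degrees, less where a joint would pass 70% of its speed; a pose out of reach is approached as far as the arm can. A call with a gripper value outside its range is refused whole. The fingers move at their own pace and stop on an object; the grip force is fixed at half the most. Time passes only in rows, so rows that repeat a pose let the fingers close. It gives the time, the measured TCP pose, the force and the opening at its end, in the units of the state.
- robot.read_state(): the state, without advancing time (a new reading comes with each control period).
- robot.get_image(name): name is "side" or "top"; returns (picture, depth): 420x560x3 uint8, red, green, blue; 420x560 float32, m along the optical axis (not along the pixel's ray), 0 where there is no reading.
- robot.camera_params(name): a dict with "K" (3x3 intrinsics, pixels), "position" and "rotation" of the camera in the world. Camera axes: x right, y up, looking along -z (the intrinsics and any distortion apply to the point x, -y, -z); pixel columns grow to the right and rows downward; lengths in m; the calibration is good to about 2 mm. A picture is of the moment at which its call begins. camera_params takes no time and is no camera call.
- robot.job_done(): hands the job in, once; it reports no verdict.
The state is a dict: "t": time; "q": joint angles; "qvel": joint speeds; "effort": joint torques, N m; "position": TCP position; "tool_rot": TCP orientation; "contact_force": force on the tool from outside, world axes, zero at the start; "moment": the same for the moment, N m; "gripper_width": finger opening in m.
Only numpy, scipy, OpenCV 4.12 (cv2) and the standard library are available. Lean on these libraries where they do the work, as an engineer would, in place of code of your own. Each camera call takes 0.05 s, during which the arm holds its last target.

### The job

Two trays have been pushed too far back under the low riser shelf, and their pull loops are out of reach beneath its ledge. Take the hooked rod by its wooden handle, reach in under the ledge, catch the pull loop of the tray that holds the steel rings and draw it out until the loop stands clear in front of the ledge, a good 20 mm or more. Then lay the hook down flat on the bench; do not touch the trays with the hand and leave the tray of pins where it is.

Things in the scene. Friction and masses are not known exactly. Their poses are not given: they have to be found in the camera images.
- hook_grip (a point): Centre of the wooden handle of the loose hooked rod: 100 mm long (x), 22 wide (y), 36 high (z); 18 mm above the bench as it lies flat. A 10 mm steel rod leaves it along +x, its axis 13 mm below this point; at x = 150 mm it bends square to +y (left), a prong ending 41 mm from the rod's axis. 180 g. Grip across the width. A straight rod with an equal handle lies beside it.
- ring_loop (a point): Pull loop of the tray with four 58 mm steel rings: centre of an upright 8 mm bar, 36 mm above the bench. The opening behind it (+x) is 32 mm deep, 46 high, open to both sides. The tray's near face is 36 mm behind; tray 220 x 140 mm, 59 high, loop on its centre line, far end in view behind the shelf. Slides along x, out to -x (2 N drag, stays put). Starts 25 to 40 mm behind the ledge's edge.
- pin_loop (a point): The same point on the pull loop of the other, equal grey tray, which holds short round pins; it lies 180 mm to the left or right of the ring tray. Not to be moved.
- riser: Fixed riser shelf: brown wooden ledge 140 mm deep (x), 400 wide (y), underside 86 and top 104 mm above the bench, on end panels (inner faces 188 mm from the middle). Stock on it, up to 50 mm high, keeps 50 mm from the near edge. Origin on the bench below the middle of the near edge; +x points in under it, along the trays, which run 90 mm left and right of the middle.
There are look-alikes about, which are no part of the job. Leave any green look-alike of the part that bears hook_grip alone.

How it is judged:
On the way, in this order (a step that is already met when the one before it is completed fails the run):
1. the hook's prong is behind the upright bar of the ring tray's loop and pulls on it, the loop still under the ledge (contact force between hook and ring_tray above 0.5 N and x of ring_loop in the frame of riser above 0 m and x of ring_loop in the frame of hook_grip between 0.11 and 0.15 m and y of ring_loop in the frame of hook_grip between 0 and 0.045 m and z of ring_loop in the frame of hook_grip between -0.045 and 0.02 m), for 0.05 s.
2. the loop of the ring tray is drawn out at least 10 mm in front of the ledge (x of ring_loop in the frame of riser below -0.01 m), for 0.2 s.
At the end, for the whole second after the job is handed in: The upright bar of the ring tray's loop is at least 10 mm in front of the ledge's near edge, the pin tray is within 15 mm of where it started, and the hook lies released and at rest, flat on the bench (its handle's centre under 30 mm high, tilted less than 0.2 rad) (x of ring_loop in the frame of riser below -0.01 m and distance of pin_loop from where it was at the start of the episode below 0.015 m and height (world z) of hook_grip below 0.03 m and angle between hook_grip's own z axis and vertical below 0.2 rad and linear speed of hook below 0.02 m/s); the robot touches nothing.
It fails at once if the hand or arm touches the ring tray (contact force between any of the fingers, the arm and ring_tray above 1 N).
It fails at once if the hand or arm touches the pin tray (contact force between any of the fingers, the arm and pin_tray above 1 N).
It fails at once if the pin tray is moved by more than 20 mm (distance of pin_loop from where it was at the start of the episode above 0.02 m).
It also fails if it takes over 42 s, if anything falls off the work surface, if the arm or the gripper's body presses on something with over 40 N, if the wrist force passes 120 N, or if a joint passes its speed limit or range.

## Working session

There is one attempt and no reset: what is moved stays moved. The work goes in short steps, Python scripts to look and compute and a tool call to move; the robot and the scene stay as the last step left them, time stands still between calls to the robot, and variables do not carry over. Pictures are saved under pics/ and viewed, and the job is handed in when it is done.

Besides the shell and the picture viewer there is one more tool, called after "Emit:" as name(argument=value, ...), one argument or row to a line, values as JSON. carry_out: Moves the arm, as the interface text tells. Its arguments: {"type":"object","properties":{"moves":{"type":"array","items":{"type":"array"}}},"required":["moves"]}

```bash
ls; mkdir -p pics; python3 - <<'E'
from rig import robot
import cv2,numpy as np
print(robot.read_state(), robot.tcp_to_grasp)
for n in("side","top"):
    p,d=robot.get_image(n); cv2.imwrite(f"pics/{n}0.png",p[:,:,::-1]); np.savez(f"{n}0.npz",p=p,d=d)
    c=robot.camera_params(n); print(n,c)
E
```

```text
pics
{'t': 0.0, 'q': array([ 1.07759351e+00,  3.13482887e-01,  1.49840097e+00, -1.04680998e-05,
        1.33097402e+00, -2.23414860e-01]), 'qvel': array([-1.05758124e-05, -1.53452133e-04,  9.91578083e-04, -1.23387434e-03,
       -6.32134353e-04, -3.06263626e-04]), 'effort': array([-1.32627978e-03, -4.02190304e+01, -2.52266765e+01,  6.94142981e-02,
        3.52865236e-02, -8.81764413e-05]), 'position': array([0.1398381 , 0.50579808, 0.23815783]), 'tool_rot': array([ 1.34483993e-01,  9.90915564e-01, -5.94218933e-04, -2.17090931e-04]), 'contact_force': array([-0.20982417, -0.1158469 , -1.17212052]), 'moment': array([-0.03071698, -0.01451035,  0.01001975]), 'gripper_width': 0.08815362200676313} 0.0187
side {'K': array([[539.2254284 ,   0.        , 274.33523979],
       [  0.        , 539.2254284 , 214.01197216],
       [  0.        ,   0.        ,   1.        ]]), 'position': array([ 0.29741542, -0.86508525,  0.85991476]), 'rotation': array([ 0.38171634, -0.06711956, -0.14206799,  0.91082615])}
top {'K': array([[533.03941836,   0.        , 289.58065624],
       [  0.        , 533.03941836, 204.216941  ],
       [  0.        ,   0.        ,   1.        ]]), 'position': array([ 0.49091343, -0.07219188,  1.37617067]), 'rotation': array([-0.01149449,  0.02158857,  0.71065154, -0.70311891])}
```

View pics/top0.png

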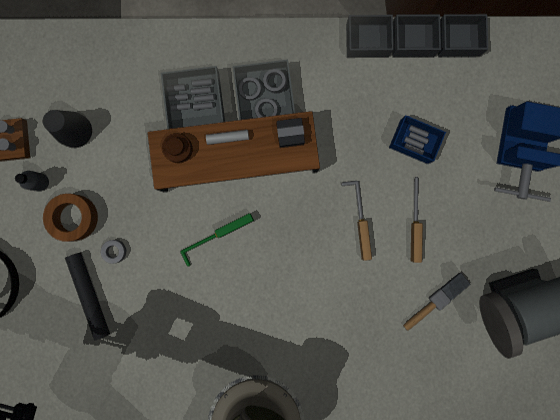

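View pics/side0.png

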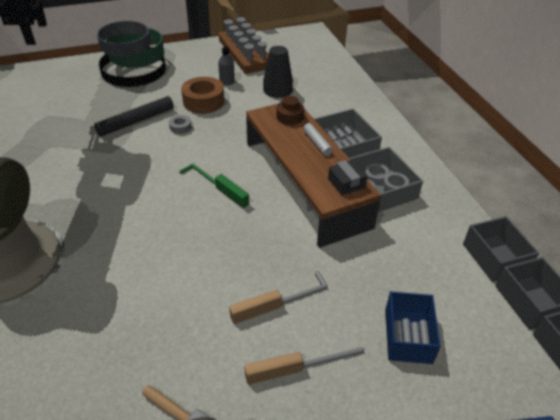

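Top view: the hooked wooden-handled rod has its handle at about (365,240) and its prong at (343,183). The straight rod at (417,240) and the green hook at (220,235) are look-alikes, and there's a hammer at (435,300). The ring tray is the right one at (265,88) and the pin tray the left one at (195,95). The blue bin and the three grey bins are no part of this. Next I'll measure and confirm in a crop.

```bash
cat > h.py <<'E'
import numpy as np,cv2
from scipy.spatial.transform import Rotation as R
from rig import robot
def cam(n):
    c=robot.camera_params(n); return c["K"],np.array(c["position"]),R.from_quat(c["rotation"]).as_matrix()
def ray(n,uv):
    K,p,M=cam(n); uv=np.atleast_2d(uv).astype(float)
    d=np.c_[(uv[:,0]-K[0,2])/K[0,0],-(uv[:,1]-K[1,2])/K[1,1],-np.ones(len(uv))]
    return p,d@M.T
def plane(n,uv,z):
    p,d=ray(n,uv); return p+d*((z-p[2])/d[:,2])[:,None]
def dep(n,uv,dm):
    p,d=ray(n,uv); return p+d*np.asarray(dm).reshape(-1,1)
def proj(n,P):
    K,p,M=cam(n); q=(np.atleast_2d(P)-p)@M
    return np.c_[K[0,2]+K[0,0]*q[:,0]/-q[:,2],K[1,2]+K[1,1]*-q[:,1]/-q[:,2]]
def cloud(n,d):
    v,u=np.indices(d.shape); return dep(n,np.c_[u.ravel(),v.ravel()],d.ravel()).reshape(*d.shape,3)
E
python3 - <<'E'
from h import *
t=np.load("top0.npz");s=np.load("side0.npz")
for n,f in(("top",t),("side",s)):
    hsv=cv2.cvtColor(f["p"],cv2.COLOR_RGB2HSV); C=cloud(n,f["d"])
    m=cv2.inRange(hsv,(5,90,70),(22,255,255))
    k,l,st,c=cv2.connectedComponentsWithStats(m)
    for i in range(1,k):
        if st[i,4]>150:
            q=cv2.minAreaRect(np.argwhere(l==i)[:,::-1].astype(np.float32))
            P=C[(l==i)&(f["d"]>0)]
            print(n,st[i],c[i].round(1),"box",np.round(cv2.boxPoints(q),1).tolist(),"med",np.median(P,0).round(4), np.percentile(P[:,2],[5,50,95]).round(3))
a=cv2.resize(t["p"][50:275,135:435],None,fx=2.6,fy=2.6,interpolation=cv2.INTER_CUBIC)
cv2.imwrite("pics/crop_top.png",a[:,:,::-1])
E
```

```text
top [ 148  111  171   78 6951] [231.  154.3] box [[146.60000610351562, 131.60000610351562], [311.8999938964844, 110.69999694824219], [319.1000061035156, 168.0], [153.89999389648438, 188.89999389648438]] med [0.6656 0.046  0.1036] [0.099 0.104 0.108]
top [  0 148  24  11 187] [ 11.5 153.5] box [[-0.800000011920929, 150.5], [23.0, 147.89999389648438], [23.899999618530273, 156.10000610351562], [0.10000000149011612, 158.8000030517578]] med [0.6886 0.6081 0.0292] [0.025 0.029 0.033]
top [  43  194   48   47 1084] [ 66.1 217. ] box [[43.0, 194.0], [90.0, 194.0], [90.0, 240.0], [43.0, 240.0]] med [0.5274 0.4626 0.0494] [0.045 0.049 0.054]
top [359 220  13  40 328] [364.9 239.9] box [[358.3999938964844, 220.10000610351562], [366.6000061035156, 219.10000610351562], [371.29998779296875, 258.79998779296875], [363.0, 259.79998779296875]] med [ 0.4615 -0.2801  0.0354] [0.031 0.035 0.04 ]
top [414 223   9  40 316] [417.6 241.9] box [[414.0, 223.0], [422.0, 223.0], [422.0, 262.0], [414.0, 262.0]] med [ 0.455  -0.4129  0.0355] [0.031 0.035 0.04 ]
top [404 303  32  27 244] [419.2 316.2] box [[402.899
[... 1342 characters left out ...]
306.70001220703125], [277.20001220703125, 289.70001220703125], [282.70001220703125, 305.6000061035156], [233.60000610351562, 322.6000061035156]] med [ 0.4622 -0.2866  0.0352] [0.014 0.035 0.038]
side [246 353  58  31 913] [273.8 366.7] box [[243.60000610351562, 365.6000061035156], [299.6000061035156, 351.6000061035156], [304.1000061035156, 369.20001220703125], [248.10000610351562, 383.20001220703125]] med [ 0.4547 -0.4195  0.035 ] [0.013 0.035 0.038]
side [144 387  45  33 524] [165.4 403.6] box [[141.1999969482422, 393.3999938964844], [147.5, 384.3999938964844], [189.6999969482422, 414.20001220703125], [183.39999389648438, 423.1000061035156]] med [ 0.267  -0.4205  0.0185] [0.014 0.019 0.021]
```

View pics/crop_top.png

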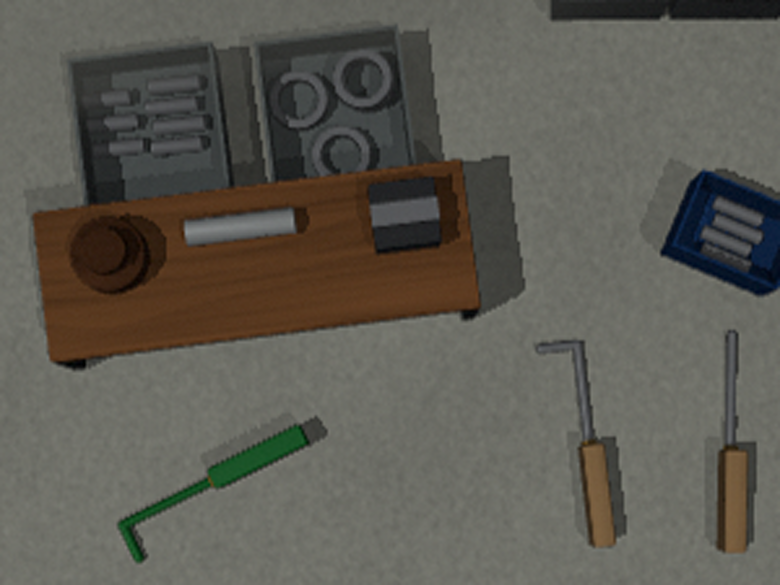

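The crop confirms it: the wooden handle at crop (597,495) has a square prong pointing left, and the right tray holds the steel rings. Now exact poses.

```bash
python3 - <<'E'
from h import *
t=np.load("top0.npz");s=np.load("side0.npz")
f=t;C=cloud("top",f["d"])
hsv=cv2.cvtColor(f["p"],cv2.COLOR_RGB2HSV)
m=cv2.inRange(hsv,(5,90,70),(22,255,255));k,l,st,c=cv2.connectedComponentsWithStats(m)
led=[i for i in range(1,k) if st[i,4]>5000][0]
# ledge: top-plane points
vu=np.argwhere(l==led); W=plane("top",vu[:,::-1],0.104)[:,:2]
hull=cv2.convexHull(W.astype(np.float32)); r=cv2.minAreaRect(W.astype(np.float32)); print("ledge rect",r, cv2.boxPoints(r).round(4).tolist())
# near edge line: lowest pixel per column
cols=np.arange(165,312);low=np.array([[u,vu[vu[:,1]==u][:,0].max()+.5] for u in cols])
E=plane("top",low,0.104); pf=cv2.fitLine(E[:,:2].astype(np.float32),cv2.DIST_HUBER,0,.01,.01).ravel();print("near edge",pf,"ang",np.arctan2(pf[1],pf[0]))
# handle
for lo,z in(((364.9,239.9),.036),):
    i=l[240,365]; P=plane("top",np.argwhere(l==i)[:,::-1],.036)[:,:2]
    r=cv2.minAreaRect(P.astype(np.float32)); print("hook handle top",r,P.mean(0)); 
    ln=cv2.fitLine(P.astype(np.float32),cv2.DIST_L2,0,.01,.01).ravel();print(ln,np.arctan2(ln[1],ln[0]))
f2=s; hs=cv2.cvtColor(f2["p"],cv2.COLOR_RGB2HSV); C2=cloud("side",f2["d"]); mm=np.zeros(hs.shape[:2],bool); mm[285:328,225:290]=True
P=C2[mm&(C2[...,2]>.03)&(f2["d"]>0)]; r=cv2.minAreaRect(P[:,:2].astype(np.float32));print("side handle top",r,P.mean(0))
# rod/prong in top
mm=np.zeros(m.shape,bool); mm[176:219,338:372]=True
q=C[mm&(C[...,2]>.005)];print("rod pts",len(q));
for a in q[::6]: print(a.round(3),end=" ")
E
python3 - <<'E'
import cv2,numpy as np
p=np.load("top0.npz")["p"]
a=cv2.resize(p[172:264,330:380],None,fx=6,fy=6,interpolation=cv2.INTER_CUBIC)
b=cv2.resize(p[55:130,150:310],None,fx=4.5,fy=4.5,interpolation=cv2.INTER_CUBIC)
a=np.clip(a*1.8,0,255).astype('u1');b=np.clip(b*2.,0,255).astype('u1')
cv2.imwrite("pics/c1.png",a[:,:,::-1]);cv2.imwrite("pics/c2.png",b[:,:,::-1])
E
```

```text
ledge rect ((0.6827174425125122, 0.043235525488853455), (0.13935615122318268, 0.3980434834957123), 6.814203262329102) [[0.589900016784668, 0.23260000348091125], [0.6370999813079834, -0.16259999573230743], [0.7754999995231628, -0.1460999995470047], [0.7282999753952026, 0.249099999666214]]
near edge [ 0.12069549 -0.99268955  0.6145106   0.03183552] ang -1.4498059
hook handle top ((0.46297487616539, -0.2798769772052765), (0.10026321560144424, 0.02092656120657921), 5.712536334991455) [ 0.46183908 -0.27995356]
[ 0.9944333   0.10536838  0.46183908 -0.27995357] 0.10556433
side handle top ((0.4627409279346466, -0.2814517915248871), (0.1002860888838768, 0.024966569617390633), 5.032806873321533) [ 0.46148296 -0.28260044  0.03575234]
rod pts 234
[ 0.626 -0.278  0.006] [ 0.619 -0.228  0.005] [ 0.613 -0.29   0.005] [ 0.611 -0.244  0.005] [ 0.61  -0.259  0.01 ] [ 0.608 -0.228  0.009] [ 0.608 -0.243  0.01 ] [ 0.608 -0.258  0.011] [ 0.605 -0.227  0.014] [ 0.605 -0.243  0.013] [ 0.605 -0.261  0.007] [ 0.603 -0.238  0.007] [ 0.603 -0.269  0.01 ] [ 0.6   -0.267  0.005] [ 0.595 -0.263  0.011] [ 0.593 -0.267  0.006] [ 0.59  -0.271  0.008] [ 0.585 -0.266  0.006] [ 0.582 -0.263  0.013] [ 0.58  -0.266  0.005] [ 0.577 -0.264  0.006] [ 0.574 -0.256  0.007] [ 0.571 -0.271  0.011] [ 0.567 -0.235  0.005] [ 0.564 -0.273  0.009] [ 0.561 -0.297  0.005] [ 0.557 -0.245  0.005] [ 0.554 -0.268  0.009] [ 0.551 -0.289  0.008] [ 0.491 -0.072  1.376] [ 0.546 -0.297  0.006] [ 0.541 -0.27   0.013] [ 0.535 -0.267  0.011] [ 0.533 -0.275  0.009] [ 0.53  -0.302  0.006] [ 0.528 -0.278  0.007] [ 0.525 -0.275  0.013] [ 0.523 -0.278  0.007] [ 0.518 -0.27   0.009]
```

View pics/c1.png

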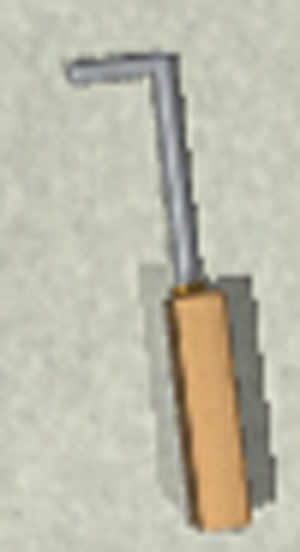

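View pics/c2.png

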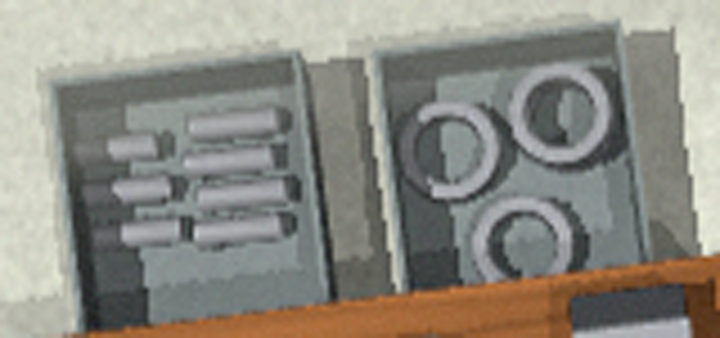

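```bash
cat >> h.py <<'E'
YR=0.12; O=np.array([0.6135,0.035]); AX=np.array([np.cos(YR),np.sin(YR)]); AY=np.array([-AX[1],AX[0]])
def inr(P): P=np.atleast_2d(P)[:,:2]-O; return np.c_[P@AX,P@AY]
def go(x,y,z,ang):
    "tool-frame turn and shift to reach TCP x,y,z, tool pointing down, tool y at world angle ang"
    s=robot.read_state(); A=R.from_quat(s["tool_rot"]); 
    yv=np.array([np.cos(ang),np.sin(ang),0]);zv=np.array([0,0,-1.]);B=R.from_matrix(np.c_[np.cross(yv,zv),yv,zv])
    print("turn",(A.inv()*B).as_rotvec().round(4),"shift",A.inv().apply(np.array([x,y,z])-s["position"]).round(4))
E
python3 - <<'E'
from h import *
t=np.load("top0.npz");C=cloud("top",t["d"])
uv=np.array([[373,55],[618,22],[52,85],[300,55]])/4.5+[150,55]
W=plane("top",uv,.059);print(W.round(4),inr(W).round(4))
# depth based rims: points between 50-70mm in riser frame behind shelf
P=C[(t["d"]>0)]; r=inr(P); k=(r[:,0]>.15)&(r[:,0]<.32)&(abs(r[:,1])<.2)&(P[:,2]>.045)&(P[:,2]<.075)
r=r[k]
for n,kk in(("ring",r[:,1]<0),("pin",r[:,1]>0)):
    q=r[kk]; print(n,len(q),np.percentile(q,[1,5,50,95,99],axis=0).round(4).tolist())
    e=q[(abs(abs(q[:,1])-.09)<.05)]; print(" far rim x",np.percentile(e[e[:,0]>.24][:,0],[5,50,95]).round(4))
print("corner proj near",proj("side",[[O[0],O[1],.104]]))
go(.463,-.281,.2,1.676); go(.42,.1,.22,1.676)
E
```

```text
[[ 0.8969  0.0467  0.059 ]
 [ 0.9146 -0.0897  0.059 ]
 [ 0.8812  0.2244  0.059 ]
 [ 0.8971  0.0871  0.059 ]] [[ 0.2827 -0.0224]
 [ 0.284  -0.1598]
 [ 0.2884  0.156 ]
 [ 0.2878  0.0178]]
ring 439 [[0.1535, -0.1602], [0.1659, -0.1594], [0.2631, -0.102], [0.2853, -0.0215], [0.2864, -0.0207]]
 far rim x [0.2563 0.2823 0.2858]
pin 437 [[0.1538, 0.0193], [0.1613, 0.0197], [0.2654, 0.0994], [0.2917, 0.1584], [0.293, 0.1593]]
 far rim x [0.2876 0.2891 0.2928]
corner proj near [[279.22500397 157.43066923]]
turn [-0.001  -0.0004 -0.375 ] shift [-0.5212 -0.6722  0.0389]
turn [-0.001  -0.0004 -0.375 ] shift [-0.3782 -0.3164  0.0185]
```

Emit:
carry_out(
  moves=[
    [[0,0,-0.375],[-0.378,-0.316,0.0],0],
    [[0,0,-0.375],[-0.378,-0.316,0.0],0],
    [[0,0,-0.375],[-0.378,-0.316,0.0],0],
    [[0,0,-0.375],[-0.378,-0.316,0.0],0],
    [[0,0,-0.375],[-0.378,-0.316,0.0],0],
  ],
)

```text
t: 0.52
position: [0.2512, 0.3447, 0.2386]
tool_rot: [-0.054, 0.999, -0.0, -0.0]
contact_force: [1.4, 0.1, 0.9]
gripper_width: 0.0881
```

```bash
python3 -c "
from h import *
go(.462,-.281,.12,1.676)"
```

```text
turn [-0.0002 -0.0003  0.0036] shift [-0.1416 -0.6449  0.1187]
```

Emit:
carry_out(
  moves=[
    [[0,0,0],[-0.14,-0.3,0.0],0],
    [[0,0,0],[-0.14,-0.4,0.0],0],
    [[0,0,0],[-0.14,-0.6,0.0],0],
    [[0,0,0],[-0.14,-0.645,0.0],0],
    [[0,0,0],[-0.14,-0.645,0.0],0],
  ],
)

```text
t: 0.93
position: [0.3265, 0.1515, 0.2388]
tool_rot: [-0.053, 0.999, -0.0, 0.0]
contact_force: [1.4, 0.5, -0.2]
gripper_width: 0.0879
```

```bash
python3 -c "
from h import *
go(.462,-.281,.12,1.676)"
```

```text
turn [-0.      0.      0.0004] shift [-0.0891 -0.4443  0.1188]
```

Emit:
carry_out(
  moves=[
    [[0,0,0],[-0.09,-0.444,0.0],0],
    [[0,0,0],[-0.09,-0.444,0.0],0],
    [[0,0,0],[-0.09,-0.444,0.0],0],
    [[0,0,0],[-0.09,-0.444,0.0],0],
    [[0,0,0],[-0.09,-0.444,0.0],0],
  ],
)

```text
t: 1.35
position: [0.3892, -0.0476, 0.2389]
tool_rot: [-0.052, 0.999, 0.0, 0.0]
contact_force: [0.8, 0.2, -0.0]
gripper_width: 0.0878
```

```bash
python3 -c "
from h import *
go(.462,-.281,.10,1.676)"
```

```text
turn [-0.      0.0002 -0.0005] shift [-0.048  -0.2398  0.1389]
```

Emit:
carry_out(
  moves=[
    [[0,0,0],[-0.048,-0.24,0.0],0],
    [[0,0,0],[-0.048,-0.24,0.0],0],
    [[0,0,0],[-0.048,-0.24,0.0],0],
    [[0,0,0],[-0.048,-0.24,0.139],0],
    [[0,0,0],[-0.048,-0.24,0.139],0],
  ],
)

```text
t: 1.77
position: [0.4433, -0.2191, 0.1754]
tool_rot: [-0.052, 0.999, -0.001, 0.001]
contact_force: [1.0, -0.1, -0.5]
gripper_width: 0.088
```

```bash
python3 -c "
from h import *
go(.462,-.281,.06,1.676)"
```

```text
turn [-0.0022  0.0021 -0.0013] shift [-0.0119 -0.0633  0.1156]
```

Emit:
carry_out(
  moves=[
    [[0,0,0],[-0.012,-0.06,0.0],0],
    [[0,0,0],[-0.012,-0.06,0.0],0],
    [[0,0,0],[-0.012,-0.06,0.06],0],
    [[0,0,0],[-0.012,-0.06,0.06],0],
    [[0,0,0],[-0.012,-0.06,0.06],0],
  ],
)

```text
t: 2.18
position: [0.4592, -0.2738, 0.1116]
tool_rot: [-0.052, 0.999, 0.003, -0.003]
contact_force: [1.0, -0.1, 0.1]
gripper_width: 0.0879
```

```bash
python3 -c "
from h import *
go(.462,-.281,.005,1.676)
p,d=robot.get_image('top');cv2.imwrite('pics/top1.png',p[:,:,::-1])
p,d=robot.get_image('side');cv2.imwrite('pics/side1.png',p[:,:,::-1])
"
```

```text
turn [ 0.0062 -0.0053 -0.0007] shift [-0.0026 -0.0081  0.1065]
```

View pics/side1.png

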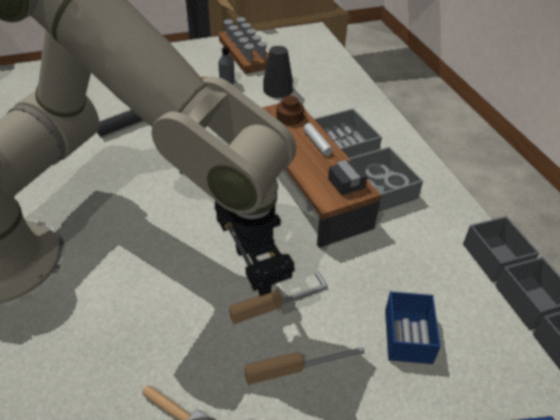

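The gripper is coming down over the hook handle at (255,305), and nothing else has moved. I'll lower in steps and check the position.

Emit:
carry_out(
  moves=[
    [[0,0,0],[-0.002,-0.007,0.03],0],
    [[0,0,0],[-0.002,-0.007,0.06],0],
    [[0,0,0],[-0.002,-0.007,0.06],0],
    [[0,0,0],[-0.002,-0.007,0.06],0],
    [[0,0,0],[-0.002,-0.007,0.06],0],
  ],
)

```text
t: 2.7
position: [0.4646, -0.2824, 0.0582]
tool_rot: [-0.053, 0.999, -0.001, 0.001]
contact_force: [-0.3, -0.1, 1.1]
gripper_width: 0.0882
```

```bash
python3 -c "
from h import *
go(.462,-.281,.005,1.676)
"
```

```text
turn [-0.0026  0.0022  0.0003] shift [0.0026 0.0018 0.0531]
```

Emit:
carry_out(
  moves=[
    [[0,0,0],[0.002,0.001,0.03],0],
    [[0,0,0],[0.002,0.001,0.052],0],
    [[0,0,0],[0.002,0.001,0.052],0],
    [[0,0,0],[0.002,0.001,0.052],0],
    [[0,0,0],[0.002,0.001,0.052],0],
  ],
)

```text
t: 3.12
position: [0.4626, -0.2818, 0.006]
tool_rot: [-0.053, 0.999, -0.001, 0.001]
contact_force: [-0.1, -0.2, -0.2]
gripper_width: 0.0884
```

```bash
python3 -c "
from h import *
go(.462,-.281,.005,1.676)
p,d=robot.get_image('side');cv2.imwrite('pics/side2.png',cv2.resize(p[230:350,170:350],None,fx=4,fy=4)[:,:,::-1])
"
```

```text
turn [-0.0027  0.0023  0.0002] shift [0.0005 0.0009 0.001 ]
```

View pics/side2.png

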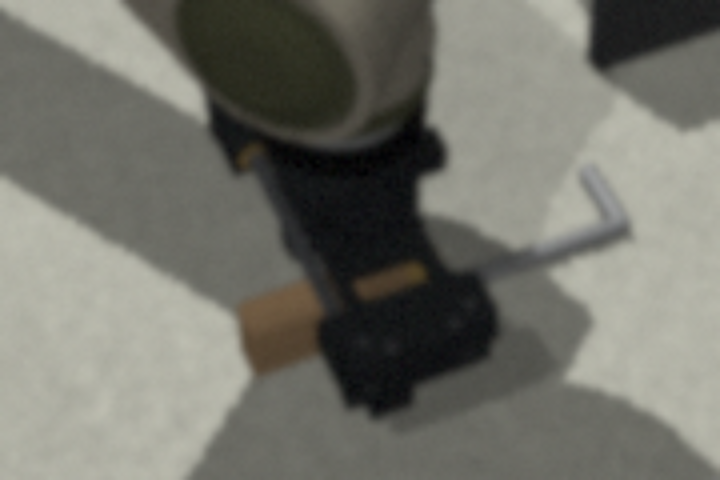

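The handle sits between the fingers. Closing.

Emit:
carry_out(
  moves=[
    [[0,0,0],[0,0,0],1],
    [[0,0,0],[0,0,0],1],
    [[0,0,0],[0,0,0],1],
    [[0,0,0],[0,0,0],1],
    [[0,0,0],[0,0,0],1],
  ],
)

```text
t: 3.58
position: [0.4616, -0.281, 0.0039]
tool_rot: [-0.053, 0.999, -0.0, 0.0]
contact_force: [0.7, 0.4, 0.3]
gripper_width: 0.057
```

Emit:
carry_out(
  moves=[
    [[0,0,0],[0,0,0],1],
    [[0,0,0],[0,0,0],1],
    [[0,0,0],[0,0,0],1],
    [[0,0,0],[0,0,0],1],
    [[0,0,0],[0,0,0],1],
  ],
)

```text
t: 4.0
position: [0.4616, -0.281, 0.0037]
tool_rot: [-0.053, 0.999, 0.0, -0.0]
contact_force: [-0.6, -0.4, -0.3]
gripper_width: 0.0236
```

Emit:
carry_out(
  moves=[
    [[0,0,0],[0,0,0],1],
    [[0,0,0],[0,0,0],1],
    [[0,0,0],[0,0,0],1],
    [[0,0,0],[0,0,-0.03],1],
    [[0,0,0],[0,0,-0.06],1],
  ],
)

```text
t: 4.42
position: [0.4606, -0.2802, 0.063]
tool_rot: [-0.053, 0.999, 0.002, -0.002]
contact_force: [1.5, -0.7, -1.2]
gripper_width: 0.022
```

Emit:
carry_out(
  moves=[
    [[0,0,0],[0,0,0],1],
    [[0,0,0],[0,0,0],1],
    [[0,0,0],[0,0,0],1],
    [[0,0,0],[0,0,0],1],
    [[0,0,0],[0,0,0],1],
  ],
)

```text
t: 4.83
position: [0.4611, -0.2805, 0.0625]
tool_rot: [-0.053, 0.999, 0.001, -0.001]
contact_force: [-0.0, -0.4, -1.9]
gripper_width: 0.0214
```

```bash
python3 - <<'E'
from h import *
s=robot.read_state();print(s["position"],s["gripper_width"],R.from_quat(s["tool_rot"]).as_matrix().round(4))
p,d=robot.get_image('side');C=cloud('side',d);cv2.imwrite('pics/side3.png',cv2.resize(p[200:340,170:370],None,fx=4,fy=4)[:,:,::-1])
p,d=robot.get_image('top');cv2.imwrite('pics/top3.png',cv2.resize(p[150:270,310:430],None,fx=5,fy=5)[:,:,::-1])
E
```

```text
[ 0.46105064 -0.28054183  0.0624673 ] 0.021387621173157824 [[-0.9945 -0.105  -0.0017]
 [-0.105   0.9945  0.0016]
 [ 0.0015  0.0018 -1.    ]]
```

View pics/side3.png

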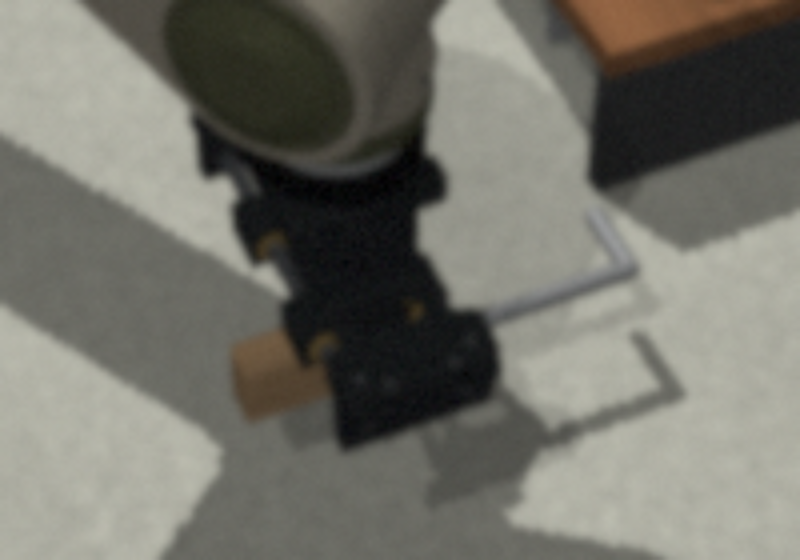

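View pics/top3.png

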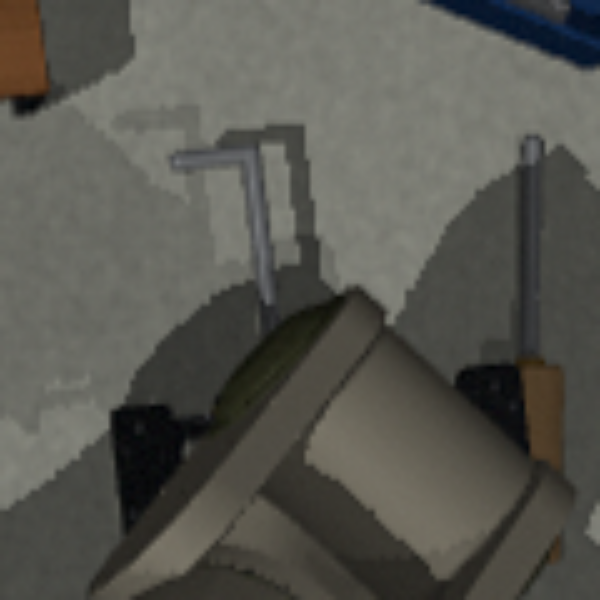

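```bash
python3 - <<'E'
from h import *
def tri(a,b):
    p1,d1=ray("top",a);p2,d2=ray("side",b);d1=d1[0];d2=d2[0]
    t=np.linalg.lstsq(np.c_[d1,-d2],p2-p1,rcond=None)[0];A=p1+t[0]*d1;B=p2+t[1]*d2;return (A+B)/2,np.linalg.norm(A-B)
print("bend",tri((310+251/5,150+155/5),(170+632/4,200+268/4)))
print("tip",tri((310+173/5,150+160/5),(170+598/4,200+212/4)))
b=plane("top",[[310+251/5,150+155/5],[310+173/5,150+160/5],[310+268/5,150+300/5]],.0635);print(b)
s=robot.read_state()["position"][:2]
ax=np.array([np.cos(.105),np.sin(.105)])
h=s+0.0*ax; print("expected bend",h+.151*ax)
E
```

```text
bend (array([ 0.60968845, -0.26683297,  0.06763793]), np.float64(0.004321608807955193))
tip (array([ 0.607568  , -0.22826418,  0.06701596]), np.float64(0.004150993685174721))
[[ 0.60800465 -0.26671315  0.0635    ]
 [ 0.6058988  -0.22800221  0.0635    ]
 [ 0.53610164 -0.27388854  0.0635    ]]
expected bend [ 0.61144713 -0.26489582]
```

```bash
cat >> h.py <<'E'
def gor(x,y,z=.035,ang=1.691):
    P=O+x*AX+y*AY; print("tcp riser now",inr(robot.read_state()["position"])[0].round(4)); go(P[0],P[1],z,ang)
E
python3 -c "
from h import *
gor(-.21,-.147)"
```

```text
tcp riser now [-0.1889 -0.2952]
turn [ 0.0012 -0.001  -0.015 ] shift [0.0232 0.1479 0.0281]
```

Emit:
carry_out(
  moves=[
    [[0,0,-0.015],[0.023,0.0,0.0],1],
    [[0,0,-0.015],[0.023,0.04,0.01],1],
    [[0,0,-0.015],[0.023,0.08,0.02],1],
    [[0,0,-0.015],[0.023,0.12,0.028],1],
    [[0,0,-0.015],[0.023,0.148,0.028],1],
  ],
)

```text
t: 5.35
position: [0.4212, -0.1331, 0.0341]
tool_rot: [-0.06, 0.998, 0.001, -0.002]
contact_force: [-0.4, 0.0, -2.1]
gripper_width: 0.0219
```

Emit:
carry_out(
  moves=[
    [[0,0,0],[0,0,0],1],
    [[0,0,0],[0,0,0],1],
    [[0,0,0],[0,0,0],1],
    [[0,0,0],[0,0,0],1],
  ],
)

```text
t: 5.68
position: [0.4235, -0.1373, 0.0358]
tool_rot: [-0.06, 0.998, -0.0, 0.0]
contact_force: [-0.7, -0.4, -1.5]
gripper_width: 0.0214
```

```bash
python3 - <<'E'
from h import *
gor(-.0995,-.147)
p,d=robot.get_image('side');cv2.imwrite('pics/side4.png',cv2.resize(p[100:300,200:440],None,fx=3,fy=3)[:,:,::-1])
p,d=robot.get_image('top');cv2.imwrite('pics/top4.png',cv2.resize(p[100:280,220:400],None,fx=3.3,fy=3.3)[:,:,::-1])
np.savez("t4.npz",p=p)
E
```

```text
tcp riser now [-0.2092 -0.1483]
turn [-0.0006  0.0006 -0.001 ] shift [-0.1097  0.0014  0.0009]
```

View pics/side4.png

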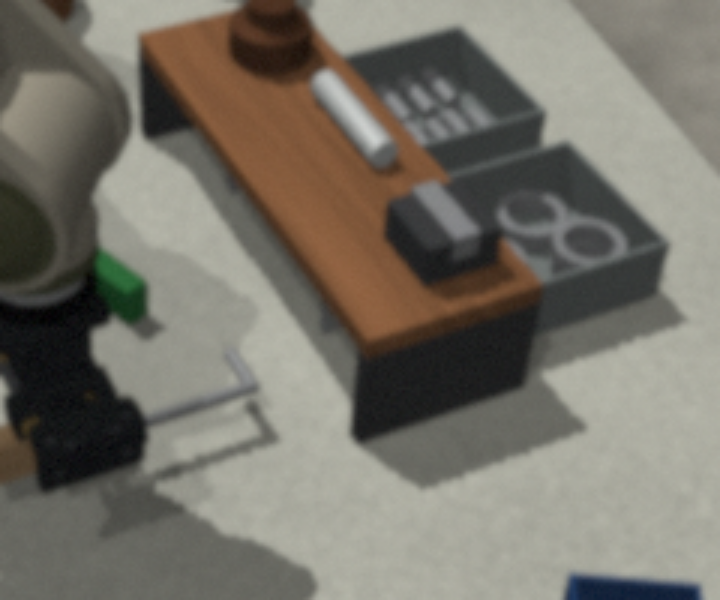

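View pics/top4.png

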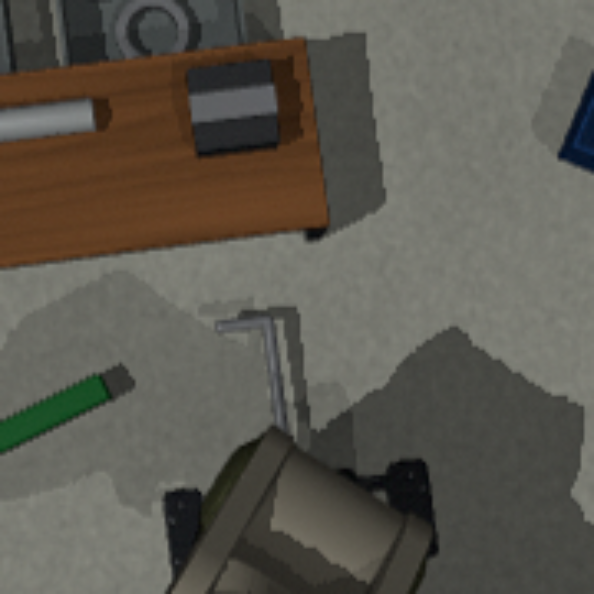

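```bash
python3 - <<'E'
from h import *
uv=np.array([[268,320],[219,326],[282,430],[130,378],[110,395]])/3.3+[220,100]
W=plane("top",uv,.0365);print(W.round(4),inr(W).round(4))
hsv=cv2.cvtColor(np.load("t4.npz")["p"],cv2.COLOR_RGB2HSV)
E
```

```text
[[ 5.715e-01 -1.212e-01  3.650e-02]
 [ 5.673e-01 -8.370e-02  3.650e-02]
 [ 4.875e-01 -1.308e-01  3.650e-02]
 [ 5.284e-01 -1.550e-02  3.650e-02]
 [ 5.156e-01 -2.000e-04  3.650e-02]] [[-0.0604 -0.15  ]
 [-0.0601 -0.1123]
 [-0.1449 -0.1495]
 [-0.0906 -0.04  ]
 [-0.1014 -0.0233]]
```

Emit:
carry_out(
  moves=[
    [[0,0,0],[-0.03,0,0],1],
    [[0,0,0],[-0.06,0,0],1],
    [[0,0,0],[-0.09,0,0],1],
    [[0,0,0],[-0.11,0,0],1],
    [[0,0,0],[-0.11,0,0],1],
  ],
)

```text
t: 6.2
position: [0.5354, -0.1235, 0.0357]
tool_rot: [-0.06, 0.998, -0.001, 0.001]
contact_force: [-0.3, -0.3, -1.9]
gripper_width: 0.0221
```

Emit:
carry_out(
  moves=[
    [[0,0,0],[0,0,0],1],
    [[0,0,0],[0,0,0],1],
    [[0,0,0],[0,0,0],1],
  ],
)

```text
t: 6.45
position: [0.5315, -0.1234, 0.0356]
tool_rot: [-0.06, 0.998, 0.0, -0.0]
contact_force: [-0.4, -1.0, -2.4]
gripper_width: 0.0218
```

```bash
python3 - <<'E'
from h import *
gor(-.0995,-.111)
p,d=robot.get_image('side');cv2.imwrite('pics/side5.png',cv2.resize(p[100:300,200:440],None,fx=3,fy=3)[:,:,::-1])
E
```

```text
tcp riser now [-0.1004 -0.1474]
turn [ 0.0004 -0.0008 -0.0008] shift [-0.0009  0.0364  0.0006]
```

View pics/side5.png

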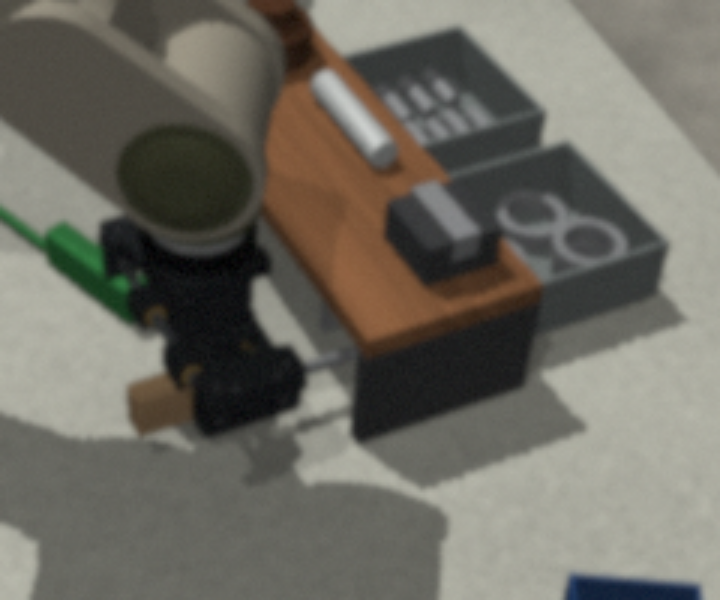

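The tray hasn't moved; its far corner is still at (665,243). The rod is under the ledge at (340,355). Sliding left behind the bar.

Emit:
carry_out(
  moves=[
    [[0,0,0],[0,0.012,0],1],
    [[0,0,0],[0,0.024,0],1],
    [[0,0,0],[0,0.036,0],1],
    [[0,0,0],[0,0.036,0],1],
    [[0,0,0],[0,0.036,0],1],
  ],
)

```text
t: 6.92
position: [0.528, -0.0863, 0.0358]
tool_rot: [-0.061, 0.998, -0.0, 0.0]
contact_force: [-0.3, 0.1, -2.3]
gripper_width: 0.0216
```

Emit:
carry_out(
  moves=[
    [[0,0,0],[0.004,0,0],1],
    [[0,0,0],[0.008,0,0],1],
    [[0,0,0],[0.012,0,0],1],
    [[0,0,0],[0.014,0,0],1],
    [[0,0,0],[0.016,0,0],1],
  ],
)

```text
t: 7.33
position: [0.5121, -0.0895, 0.0358]
tool_rot: [-0.06, 0.998, -0.0, 0.0]
contact_force: [2.5, 1.5, -3.4]
gripper_width: 0.0219
```

```bash
cat >> h.py <<'E'
def rings(tag):
    p,d=robot.get_image('top');C=cloud('top',d);P=C[d>0];r=inr(P)
    k=(r[:,0]>.1)&(r[:,0]<.32)&(P[:,2]>.045)&(P[:,2]<.075)
    for n,c in(("ring",-.09),("pin",.09)):
        e=r[k&(abs(r[:,1]-c)<.05)]; print(n,"far rim p95,p99",np.percentile(e[:,0],[95,99]).round(4))
    cv2.imwrite(f'pics/top_{tag}.png',cv2.resize(p[50:280,130:400],None,fx=2.6,fy=2.6)[:,:,::-1])
E
python3 - <<'E'
from h import *
rings("6"); gor(-.16,-.111)
E
```

```text
ring far rim p95,p99 [0.2807 0.2816]
pin far rim p95,p99 [0.2923 0.2933]
tcp riser now [-0.1159 -0.1114]
turn [-0.0001  0.0001 -0.0004] shift [0.0441 0.0004 0.0008]
```

View pics/top_6.png

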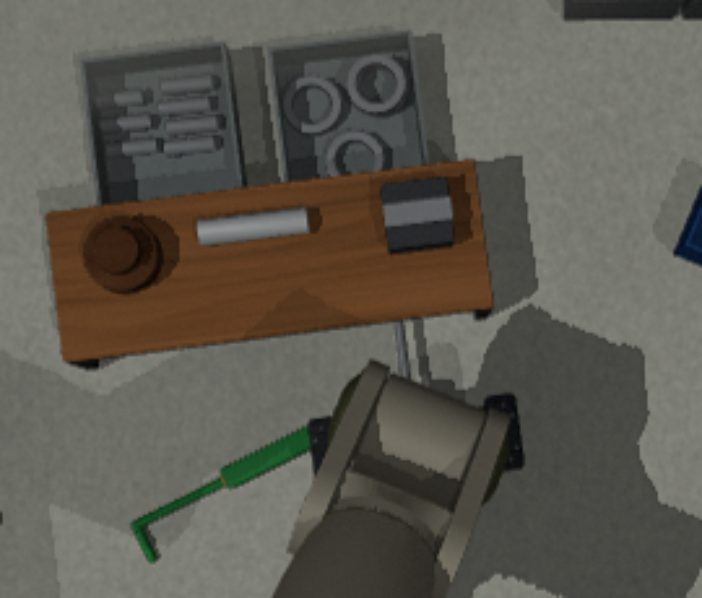

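It's hooked: the ring tray's far rim has come 4–5 mm nearer with a 2.5 N pull, and the pin tray hasn't moved. Drawing out another ~58 mm.

Emit:
carry_out(
  moves=[
    [[0,0,0],[0.006,0,0],1],
    [[0,0,0],[0.012,0,0],1],
    [[0,0,0],[0.018,0,0],1],
    [[0,0,0],[0.024,0,0],1],
    [[0,0,0],[0.03,0,0],1],
  ],
)

```text
t: 7.8
position: [0.4817, -0.0929, 0.0358]
tool_rot: [-0.06, 0.998, -0.0, 0.0]
contact_force: [2.1, 0.1, -2.9]
gripper_width: 0.0219
```

Emit:
carry_out(
  moves=[
    [[0,0,0],[0.006,0,0],1],
    [[0,0,0],[0.012,0,0],1],
    [[0,0,0],[0.018,0,0],1],
    [[0,0,0],[0.024,0,0],1],
    [[0,0,0],[0.03,0,0],1],
  ],
)

```text
t: 8.22
position: [0.452, -0.0965, 0.0357]
tool_rot: [-0.06, 0.998, -0.0, 0.0]
contact_force: [2.6, 0.2, -1.5]
gripper_width: 0.0223
```

Emit:
carry_out(
  moves=[
    [[0,0,0],[0,0,0],1],
    [[0,0,0],[0,0,0],1],
    [[0,0,0],[0,0,0],1],
    [[0,0,0],[0,0,0],1],
  ],
)

```text
t: 8.55
position: [0.4526, -0.0964, 0.0356]
tool_rot: [-0.06, 0.998, 0.0, -0.0]
contact_force: [-0.7, 0.3, -2.7]
gripper_width: 0.0217
```

```bash

python3 - <<'E'
from h import *
rings("7"); gor(-.16,-.147)
E
```

```text
ring far rim p95,p99 [0.2193 0.2198]
pin far rim p95,p99 [0.2924 0.2932]
tcp riser now [-0.1754 -0.1112]
turn [ 0.0001 -0.0002  0.0002] shift [-0.0154 -0.0358  0.0006]
```

View pics/top_7.png

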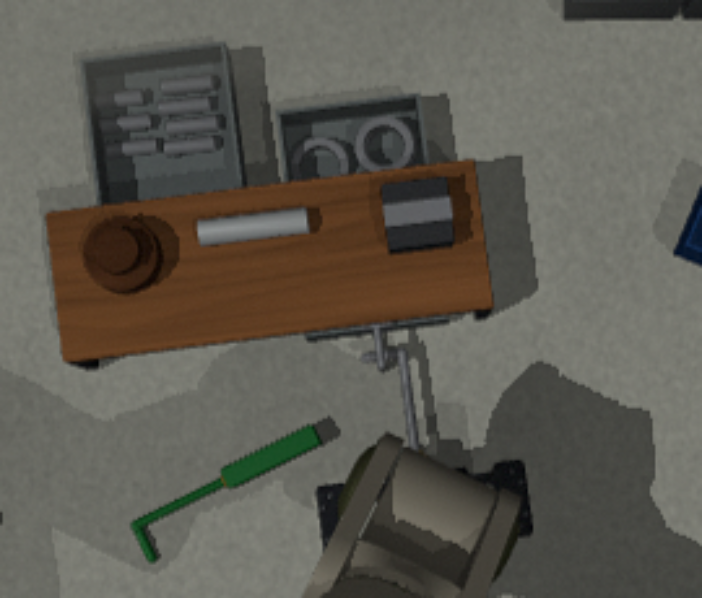

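The loop now stands out at (380,360), about 36 mm in front of the ledge, and the pin tray hasn't moved. Next I'll unhook: ease forward 10 mm, slide right, then back off.

Emit:
carry_out(
  moves=[
    [[0,0,0],[-0.006,0,0],1],
    [[0,0,0],[-0.01,0,0],1],
    [[0,0,0],[-0.01,0,0],1],
    [[0,0,0],[-0.01,-0.01,0],1],
    [[0,0,0],[-0.01,-0.025,0],1],
  ],
)

```text
t: 9.02
position: [0.4655, -0.1199, 0.0356]
tool_rot: [-0.061, 0.998, 0.0, -0.0]
contact_force: [-0.5, -0.4, -2.3]
gripper_width: 0.022
```

Emit:
carry_out(
  moves=[
    [[0,0,0],[0,-0.015,0],1],
    [[0,0,0],[0,-0.03,0],1],
    [[0,0,0],[0,-0.045,0],1],
    [[0,0,0],[0,-0.045,0],1],
    [[0,0,0],[0,-0.045,0],1],
  ],
)

```text
t: 9.43
position: [0.4708, -0.1654, 0.0355]
tool_rot: [-0.059, 0.998, 0.0, -0.0]
contact_force: [0.2, 0.3, -1.0]
gripper_width: 0.0217
```

```bash

python3 - <<'E'
from h import *
rings("8"); gor(-.22,-.19)
E
```

```text
ring far rim p95,p99 [0.2189 0.2197]
pin far rim p95,p99 [0.2923 0.2935]
tcp riser now [-0.1657 -0.1812]
turn [ 0.0005 -0.0005 -0.0006] shift [ 0.0543 -0.0088  0.0005]
```

View pics/top_8.png

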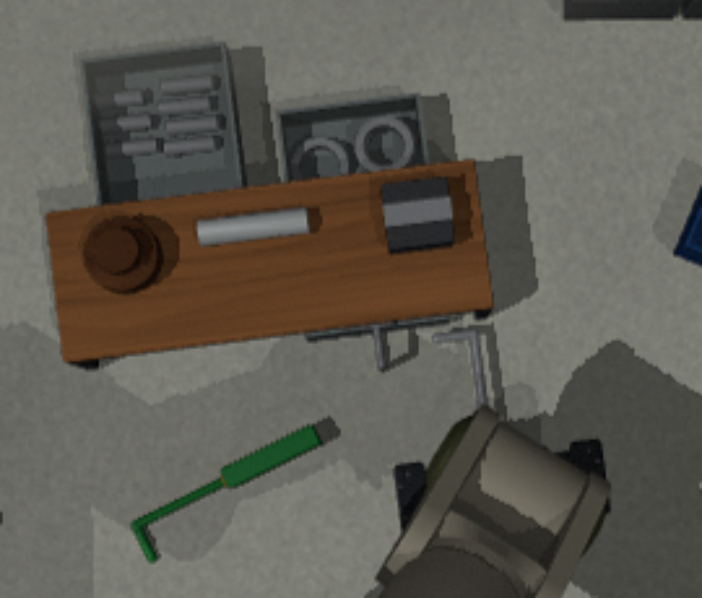

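The prong at (435,338) is clear of the loop at (380,350). Backing off, then lowering.

Emit:
carry_out(
  moves=[
    [[0,0,0],[0.025,-0.01,0],1],
    [[0,0,0],[0.05,-0.02,0],1],
    [[0,0,0],[0.055,-0.02,0],1],
    [[0,0,0],[0.055,-0.02,0.01],1],
    [[0,0,0],[0.055,-0.02,0.02],1],
  ],
)

```text
t: 9.9
position: [0.4193, -0.1909, 0.0154]
tool_rot: [-0.06, 0.998, -0.0, 0.001]
contact_force: [-0.2, -0.3, -1.3]
gripper_width: 0.0217
```

Emit:
carry_out(
  moves=[
    [[0,0,0],[0,0,0.004],1],
    [[0,0,0],[0,0,0.008],1],
    [[0,0,0],[0,0,0.01],1],
    [[0,0,0],[0,0,0.01],1],
    [[0,0,0],[0,0,0.01],1],
  ],
)

```text
t: 10.32
position: [0.419, -0.191, 0.0056]
tool_rot: [-0.06, 0.998, 0.0, 0.0]
contact_force: [-0.1, 0.9, -0.5]
gripper_width: 0.0219
```

```bash

python3 - <<'E'
from h import *
gor(-.22,-.20,.0037)
p,d=robot.get_image('side');cv2.imwrite('pics/side9.png',cv2.resize(p[150:350,180:420],None,fx=3,fy=3)[:,:,::-1])
E
```

```text
tcp riser now [-0.2202 -0.2011]
turn [0.     0.     0.0004] shift [-0.0002  0.0011  0.0019]
```

View pics/side9.png

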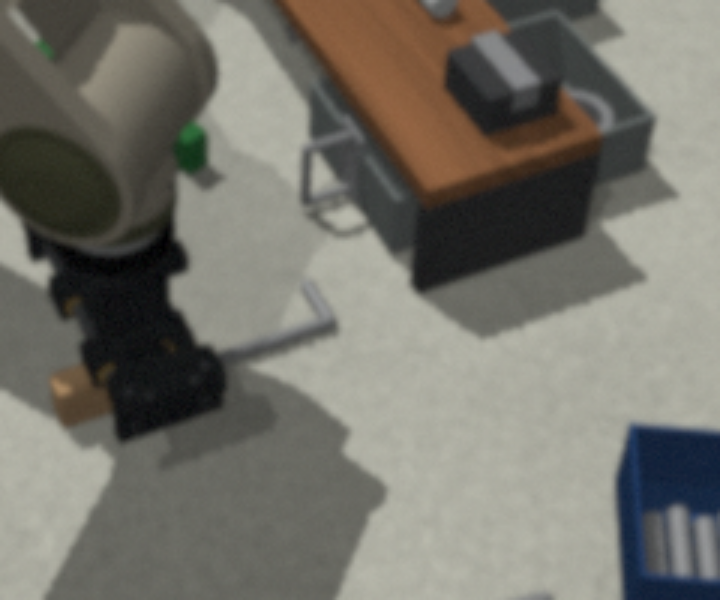

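The loop stands clear at (305,185) and the hook is about 2 mm above the bench. Lowering that bit and opening.

Emit:
carry_out(
  moves=[
    [[0,0,0],[0,0,0.0015],1],
    [[0,0,0],[0,0,0.002],1],
    [[0,0,0],[0,0,0.002],1],
    [[0,0,0],[0,0,0.002],0.7],
    [[0,0,0],[0,0,0.002],0.5],
  ],
)

```text
t: 10.78
position: [0.4189, -0.1913, 0.0039]
tool_rot: [-0.06, 0.998, -0.0, 0.0]
contact_force: [-0.4, -0.5, 0.1]
gripper_width: 0.0311
```

Emit:
carry_out(
  moves=[
    [[0,0,0],[0,0,0],0.2],
    [[0,0,0],[0,0,0],0.2],
    [[0,0,0],[0,0,0],0.2],
    [[0,0,0],[0,0,0],0.2],
    [[0,0,0],[0,0,0],0.2],
  ],
)

```text
t: 11.2
position: [0.4187, -0.1912, 0.0037]
tool_rot: [-0.06, 0.998, -0.0, 0.0]
contact_force: [0.1, 0.1, -0.0]
gripper_width: 0.064
```

Emit:
carry_out(
  moves=[
    [[0,0,0],[0,0,0],0.2],
    [[0,0,0],[0,0,0],0.2],
    [[0,0,0],[0,0,0],0.2],
    [[0,0,0],[0,0,0],0.2],
    [[0,0,0],[0,0,0],0.2],
  ],
)

```text
t: 11.62
position: [0.4187, -0.1911, 0.0037]
tool_rot: [-0.06, 0.998, 0.0, -0.0]
contact_force: [0.1, 0.2, 0.6]
gripper_width: 0.0706
```

Emit:
carry_out(
  moves=[
    [[0,0,0],[0,0,-0.02],0.2],
    [[0,0,0],[0,0,-0.05],0.2],
    [[0,0,0],[0,0,-0.09],0.2],
    [[0,0,0],[0,0,-0.13],0.2],
    [[0,0,0],[0,0,-0.17],0.2],
  ],
)

```text
t: 12.03
position: [0.4183, -0.1908, 0.1756]
tool_rot: [-0.06, 0.998, 0.0, -0.0]
contact_force: [1.3, -0.4, -0.1]
gripper_width: 0.0708
```

Emit:
carry_out(
  moves=[
    [[0,0,0],[0.04,0,0],0.2],
    [[0,0,0],[0.08,0,0],0.2],
    [[0,0,0],[0.09,0,0],0.2],
    [[0,0,0],[0.09,0,0],0.2],
    [[0,0,0],[0.09,0,0],0.2],
  ],
)

```text
t: 12.45
position: [0.3297, -0.2023, 0.174]
tool_rot: [-0.059, 0.998, -0.0, 0.0]
contact_force: [0.2, 0.4, 0.6]
gripper_width: 0.0707
```

```bash

python3 - <<'E'
from h import *
rings("10")
p,d=robot.get_image('side');C=cloud('side',d);cv2.imwrite('pics/side10.png',cv2.resize(p[150:350,180:420],None,fx=3,fy=3)[:,:,::-1])
s=robot.read_state();print(s["position"],s["qvel"].round(4))
m=(d>0);r=inr(C.reshape(-1,3)).reshape(*d.shape,2)
k=m&(r[...,0]>-.15-.12)&(r[...,0]<-.165)&(abs(r[...,1]+.2)<.03)&(C[...,2]>.025)&(C[...,2]<.06)
print("handle top z",np.median(C[k][:,2]),np.median(r[k],0),k.sum())
E
```

```text
ring far rim p95,p99 [0.2189 0.2196]
pin far rim p95,p99 [0.292  0.2924]
[ 0.33029938 -0.2020787   0.1736956 ] [ 0.0074  0.0065 -0.0003 -0.0015 -0.0005 -0.0058]
handle top z 0.035458435523001985 [-0.22159076 -0.2053851 ] 587
```

View pics/side10.png

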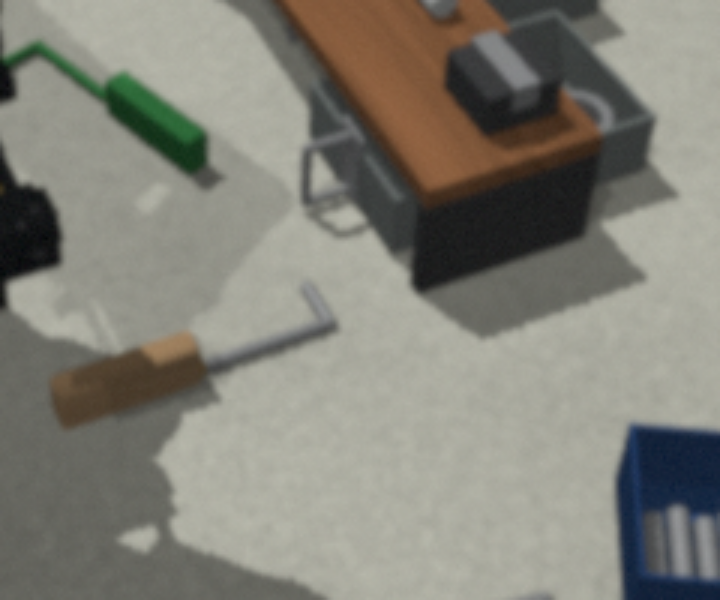

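View pics/top_10.png

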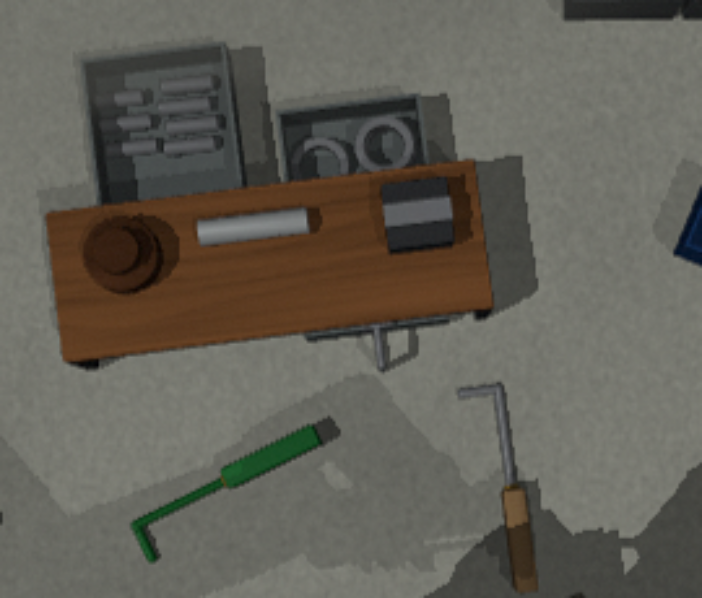

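The hook lies flat and free (handle at (518,540) in the top crop, top face 35 mm high). The loop is clear in front of the ledge and the hand is well away.

```bash
python3 -c "
from rig import robot
print(robot.job_done())"
```

```text
the job is handed in; nothing more can be done
None
```

I took the hooked rod by its wooden handle and hooked the ring tray's pull loop from the right, with the loop still under the ledge. The loop now stands about 36 mm in front of the edge. I then unhooked, laid the hook flat on the bench to the right, backed the hand off and handed the job in at about 12.5 s.

**Ring tray:** its far rim moved from 0.285 m to 0.219 m behind the ledge edge. The pull was about 2–2.6 N, in line with the tray's 2 N drag.

**Pin tray:** its far rim stayed at 0.292 m, within 1 mm of where it started.

**Hook:** the handle's top face is 35 mm above the bench, so it lies flat. It was released, and the hand was about 17 cm up and clear of it.

No check failed. The two camera views differed by about 4 mm when I located the prong, but that was well within the room behind the loop. The hand-in itself gave no verdict.

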